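# Index the candle carousel and load the square candle

## Robot

A 6-joint arm with a two-finger parallel gripper is mounted at the origin on a cart in front of the work surface, level with it; the furniture and walls round the work are solid. World frame = base frame: x ahead of the robot, y to its left, z up, the work surface at z = 0. Lengths are in mm, angles in rad, forces in N, time in s.
With the tool pointing down it reaches from about 350 to 925 mm from the base axis. Payload 6.4 kg.
Tool frame: the origin (TCP) lies at the very end of the fingers, on their centre line; the grasp point (between the pads) lies 19 mm behind it; z points along the fingers, y is the line along which they close (so a half turn about z gives the same grasp; the last joint's range is limited). The gripper opens to 94 mm and grips with 3 to 60 N. Pads are 16 mm wide; open, the fingers measure 119 mm over their backs; the gripper's body (75 mm by 177 mm) begins 78 mm behind the grasp point.
Start: joints at [1.128, 0.245, 1.558, -0, 1.339, -0.174], TCP at [172.62, 626.671, 205.455] pointing down, gripper open.
Joint ranges: [-3.13, 3.13], [-1.02, 2.26], [0.13, 2.54], [-0.95, 4.09], [0.21, 2.88], [-2.74, 2.74]. Speed limits (rad/s): [2.57, 2.57, 3.14, 3.14, 3.14, 3.14].

## Interface

Orientations are given as [roll, pitch, yaw] about the fixed x, y, z axes, in that order (R = Rz(yaw) Ry(pitch) Rx(roll)).
In Python, from workcell import bot, ungrasp, clamp, planner, status, camera, camera_info, order gives the robot as it stands. Calls block until the motion is done:
- bot.movep(position, orientation): joint-space move of the TCP to a pose.
- bot.movel(position, ori=None, max_speed=150, until_force=None): straight line of the TCP; ori=None keeps the orientation; max_speed is the mean speed in mm/s. With until_force (N) it stops when the force on the tool has changed by that much, and returns True; else False.
- bot.movej(angles): joint-space move.
- ungrasp() and clamp(squeeze=None): open the fingers fully, or close them until they stop; squeeze is the grip in N (None keeps the last).
- bot.sleep(seconds).
- planner.ik(position, orientation): joint angles nearest the present ones, or None.
- status.sense(): the state.
- camera(name): name is "scene" or "top"; returns the picture (400x640x3 uint8, red, green, blue); there is no depth.
- camera_info(name): a dict with "camera_matrix" (3x3 intrinsics, pixels), "extrinsics" (4x4, takes a point from camera to world coordinates). Camera axes: x right, y down, z forward; pixel columns grow to the right and rows downward; lengths in mm; the calibration is good to about 2 mm. A picture is of the moment at which its call begins. camera_info takes no time and is no camera call.
A pose or a line that the arm cannot do raises bot.Unreachable and nothing moves.
- order.job_done(): hands the job in; it is judged then, once.
The state is a dict: "clock": time; "qpos": joint angles; "dq": joint speeds; "joint_torque": joint torques, N m; "eef_pos": TCP position; "ee_rot": TCP orientation; "force": force on the tool from outside, world axes, zero at the start; "torque": the same for the moment, N m; "grip_width": finger opening in mm; "gripper_force": force on a finger pad.
Only numpy, scipy, OpenCV 4.12 (cv2) and the standard library are available. Lean on these libraries where they do the work, as an engineer would, in place of code of your own. Each camera call takes 0.05 s, during which the arm holds its last target. There are 200 camera calls.

## Task

Turn the carousel by its wooden turning bar until the square pocket stands at the loading gate, midway between the two steel posts. Only then stand the square candle upright in the square pocket, fully down on the disc, with the pocket still at the gate, and let go. Leave the round candle, the glass and the mould where they are.

Things in the scene. Friction and masses are not known exactly. Their poses are not given: they have to be found in the camera images.
- carousel (a joint): angle of the carousel disc on its fixed base, rad, counter-clockwise positive seen from above, turns freely either way with light friction (about 0.06 N m, no detents) and stays where it is left; 0 = square pocket exactly at the loading gate (so is every full turn)
- turn_bar (a point): centre of the wooden turning bar on the disc's axis: an upright-faced bar 62 mm long, 14 mm thick, 32 mm high (its centre 100 mm above the table, top at 116 mm) on a 22 mm diameter steel column; fixed to the disc, it turns with it. Its x axis is across the bar's thickness and points away from the square pocket; its y axis runs along the bar
- square_pocket (a point): centre of the floor of the square pocket on the disc (28 mm above the table, 85 mm from the disc's axis): a low square wooden rim 56 mm inside, 6 mm thick, 12 mm high. Axes as turn_bar: sides along x (radial) and y. The aluminium disc is 268 mm across; its other pockets, with rims as high, are round: two of 76 mm inside at 90 degrees to either side, one of 46 mm opposite
- load_point (a point): where the square pocket's centre must be for loading: a point fixed on the base, 85 mm from the disc's axis and 28 mm above the table, in front of the gate. The gate is two upright steel posts, 16 mm thick, tops 56 mm above the table, 80 mm apart between centres, 81 mm farther out from the axis than this point, on a tongue of the round plywood base (300 mm across, 12 mm thick). Its x axis points from the gate to the disc's axis
- square_candle_mid (a point): point on the axis of the square mosaic candle (violet to green, 45 x 46 mm, wax 114 mm high, 123 with wick), 60 mm above its underside; z up along the candle, x and y square to its sides. 0.19 kg or so
- round_candle: russet round pillar candle, 68 mm diameter, 88 mm high; origin at the centre of its underside; leave alone
- chip_glass: glass filled with violet wax chips, 58 mm diameter, 72 mm high; origin at the centre of its underside; leave alone
- round_mould: pink round silicone mould, 68 mm diameter, 51 mm high; origin at the centre of its underside; leave alone
Things that resemble listed ones, but are neither listed nor needed, are in the scene too. What is shaped like the part that bears square_candle_mid but orange or red is not meant.

How it is judged (in metres and radians):
On the way:
1. the carousel has been turned so that the square pocket is at the loading point (within 12 mm) and at rest, while the square candle still stands where it was (horizontal distance between square_pocket and load_point below 0.012 m and velocity of joint carousel between -0.1 and 0.1 rad/s and distance of square_candle_mid from where it was at the start of the episode below 0.02 m), for 0.2 s.
At the end, for the whole second after the job is handed in: The square pocket is within 12 mm of the loading point, and the square candle stands in it: within 11 mm of its centre, down on the pocket's floor (within 5 mm), upright within 0.08 rad, candle and carousel at rest (horizontal distance between square_pocket and load_point below 0.012 m and horizontal distance between square_candle_mid and square_pocket below 0.011 m and z of square_candle_mid in the frame of square_pocket between 0.055 and 0.065 m and angle between square_candle_mid's own z axis and vertical below 0.08 rad and linear speed of square_candle below 0.02 m/s and velocity of joint carousel between -0.05 and 0.05 rad/s); the robot touches nothing.
It fails at once if the round candle, the glass or the mould is moved by more than 30 mm or tipped over (distance of any of round_candle, chip_glass, round_mould from where it was at the start of the episode above 0.03 m or angle between any of round_candle, chip_glass, round_mould's own z axis and vertical above 0.5 rad).
It also fails if it takes over 64 s, if anything falls off the work surface, if the arm or the gripper's body presses on something with over 40 N, if the wrist force passes 120 N, or if a joint passes its speed limit or range.

## Working session

There is one attempt and no reset: what is moved stays moved. The work goes in short steps, each a Python script; the robot and the scene stay as the last script left them, time stands still between calls to the robot, and variables do not carry over. Pictures are saved under pics/ and viewed, at most 10 in all, crops included, and the job is handed in when it is done.

```bash
mkdir -p pics; python3 - <<'E'
from workcell import *
import cv2
for n in("scene","top"):
    cv2.imwrite(f"pics/{n}0.png",camera(n)[...,::-1]); i=camera_info(n); print(n,i["camera_matrix"],i["extrinsics"])
s=status.sense();print(s["clock"],s["eef_pos"],s["ee_rot"])
E
```

```text
scene [[419.91892062   0.         316.80743039]
 [  0.         419.91892062 204.60452726]
 [  0.           0.           1.        ]] [[ 7.17770853e-01 -5.09795723e-01  4.74250275e-01 -1.79462706e+02]
 [-6.96061975e-01 -5.08346715e-01  5.07031897e-01 -7.79157080e+02]
 [-1.73991225e-02 -6.94040300e-01 -7.19725873e-01  1.21601745e+03]
 [ 0.00000000e+00  0.00000000e+00  0.00000000e+00  1.00000000e+00]]
top [[430.66533023   0.         315.41334261]
 [  0.         430.66533023 203.45278846]
 [  0.           0.           1.        ]] [[ 1.88442702e-02 -9.93706861e-01  1.10415434e-01  3.80290534e+02]
 [-9.99670231e-01 -1.67992910e-02  1.94219699e-02  9.61049759e+00]
 [-1.74448438e-02 -1.10745015e-01 -9.93695738e-01  1.58306728e+03]
 [ 0.00000000e+00  0.00000000e+00  0.00000000e+00  1.00000000e+00]]
0.1 [172.38011395 626.15747709 204.44567223] [-3.13985622e+00 -2.90452739e-04  2.87280285e+00]
```

View pics/scene0.png

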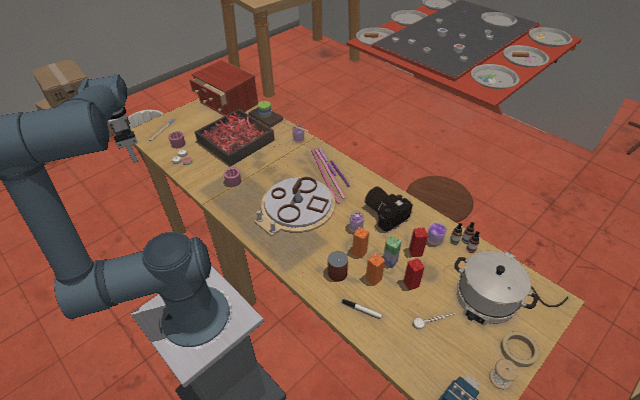

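View pics/top0.png

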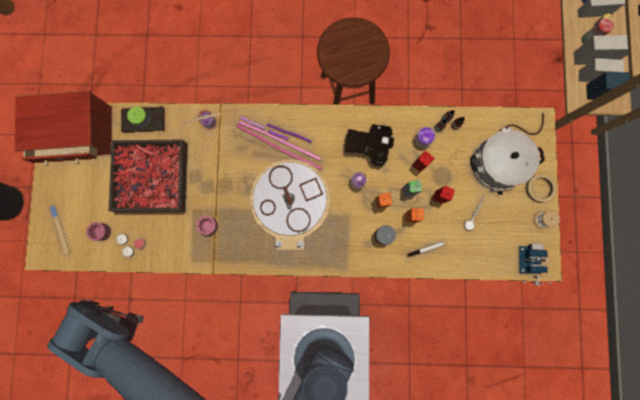

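Top view: the carousel is at about (289,198), with its square pocket at (312,188) and the gate posts near (278,244) and (300,243). Candidates for the candle:
- Orange: (384,199) and (417,214).
- Red: (424,160) and (444,194).
- Green/violet: (414,187) in top, (392,250) in scene. This is the only one in violet to green, so it fits the description.

I'll confirm it in enlarged crops.

```bash
python3 - <<'E'
import cv2,numpy as np
t=cv2.imread("pics/top0.png");s=cv2.imread("pics/scene0.png")
cv2.imwrite("pics/car.png",cv2.resize(t[155:255,240:340],None,fx=6,fy=6,interpolation=cv2.INTER_CUBIC))
a=cv2.resize(t[165:225,380:460],None,fx=5,fy=5,interpolation=cv2.INTER_CUBIC)
b=cv2.resize(s[225:285,350:430],None,fx=5,fy=5,interpolation=cv2.INTER_CUBIC)
cv2.imwrite("pics/can.png",np.hstack([a,b]))
E
```

```text
(no output)
```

View pics/car.png

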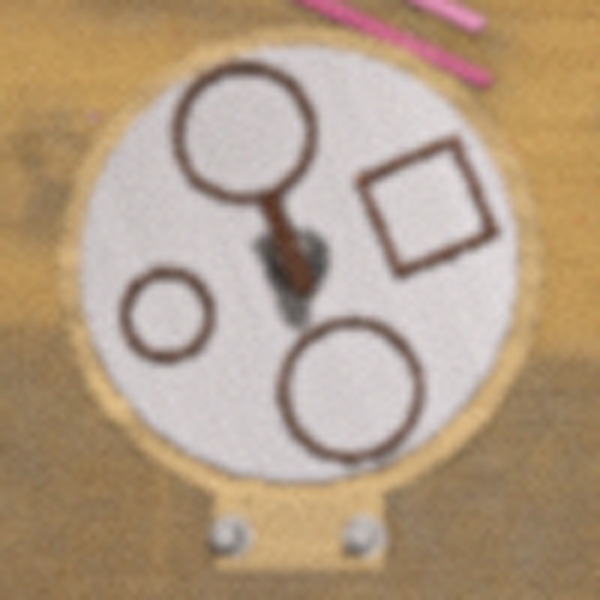

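View pics/can.png

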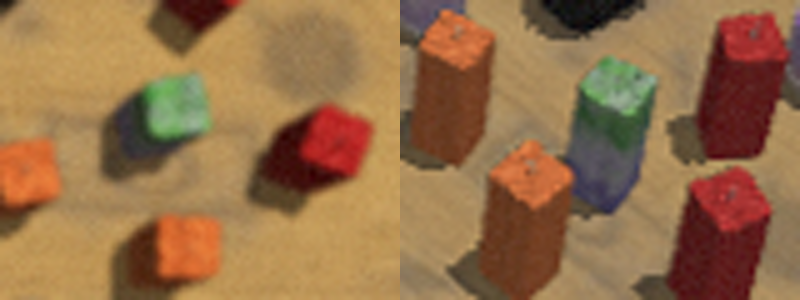

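The crops confirm it: the candle is the only green-over-violet one. Its top is centred at about (176,108) in the left crop. The disc centre is at about (299,261) in the carousel crop, the square pocket at (428,207) and the posts at (230,537) and (363,534).

```bash
cat > h.py <<'E'
from workcell import *
import numpy as np, cv2
def w(n,u,v,z):
    i=camera_info(n);K=np.array(i["camera_matrix"]);T=np.array(i["extrinsics"])
    d=T[:3,:3]@np.linalg.solve(K,[u,v,1.]);o=T[:3,3];return (o+d*(z-o[2])/d[2])[:2]
def cr(u,v,f,x,y): return x+(u+.5)/f-.5, y+(v+.5)/f-.5
def ang(a): return np.arctan2(a[1],a[0])
E
python3 - <<'E'
from h import *
C=lambda u,v,z:w("top",*cr(u,v,6,240,155),z)
np.set_printoptions(precision=1,suppress=True)
c=C(299,262,28);rp=[C(244,131,40),C(352,390,40)];sq=C(428,207,40);sm=C(168,315,40)
print("centre",c,(rp[0]+rp[1])/2,(sq+sm)/2)
print("sq",sq,np.linalg.norm(sq-sm)/2,np.linalg.norm(rp[0]-rp[1])/2)
p1,p2=C(230,537,56),C(363,534,56);g=(p1+p2)/2;print("posts",p1,p2,np.linalg.norm(p1-p2),g,np.linalg.norm(g-c))
cc=(c+(rp[0]+rp[1])/2+(sq+sm)/2)/3
print("th sq",ang(sq-cc),ang(cc-sm),ang(rp[0]-cc)-np.pi/2,ang(rp[1]-cc)+np.pi/2,"gate",ang(g-cc),ang(p2-p1)-np.pi/2, "perp")
e=[C(*x,40) for x in[(358,182),(456,138),(497,234),(400,275)]];print([ang(e[(k+1)%4]-e[k])%(np.pi/2) for k in range(4)],[np.linalg.norm(e[(k+1)%4]-e[k]) for k in range(4)])
b0,b1=C(265,192,116),C(303,298,116);print("bar",(b0+b1)/2,np.linalg.norm(b1-b0),ang(b1-b0))
T=[w("top",*cr(u,v,5,380,165),114) for u,v in[(142,90),(197,75),(211,130),(153,140)]]
S=[w("scene",*cr(u,v,5,350,225),114) for u,v in[(180,85),(208,58),(257,73),(228,113)]]
for Q in(T,S):
  print("candle",np.mean(Q,0),cv2.minAreaRect(np.float32(Q)),[round(ang(Q[(k+1)%4]-Q[k])%(np.pi/2),2) for k in range(4)])
# segmentation
for n,(x0,y0,x1,y1) in dict(top=(400,172,430,200),scene=(380,232,405,258)).items():
  im=cv2.imread(f"pics/{n}0.png")[y0:y1,x0:x1].astype(int)
  m=((im[...,1]>im[...,2]+15)&(im[...,1]>im[...,0]+5)).astype(np.uint8)
  p=np.argwhere(m)[:,::-1]+[x0,y0]
  q=np.float32([w(n,*k,114) for k in p]);print(n,len(p),p.mean(0),q.mean(0),cv2.minAreaRect(q))
# neighbours tops
for nm,u,v in[("or1",384,199),("or2",417,214),("red1",425,160),("red2",447,193)]: print(nm,w("top",u,v,114))
print("purple",w("top",358,180,40))
E
```

```text
centre [570.5 135.1] [570.4 134.9] [569.7 134.6]
sq [603.8  57. ] 84.718450311317 85.36472428986681
posts [403.2 169.3] [406.4  90.9] 78.4662310763642 [404.8 130.1] 165.83899835915005
th sq -1.1636349810737157 -1.1500319491270563 -1.1540216833287125 -1.1534332721209535 gate -3.1130924455480273 -3.100615922211265 perp
[np.float64(0.4431288275701346), np.float64(0.4174080857994187), np.float64(0.419673387817209), np.float64(0.44224663721111984)] [np.float64(64.98839070249333), np.float64(63.63475937484973), np.float64(63.42409092890755), np.float64(62.12623217292113)]
bar [569.5 136.8] 65.2308624037622 -2.774490500508259
candle [ 608.4 -301.7] ((608.2887573242188, -301.45306396484375), (39.16164779663086, 40.330833435058594), 13.69006061553955) [np.float64(0.28), np.float64(0.24), np.float64(0.19), np.float64(0.21)]
candle [ 609.6 -306. ] ((612.04248046875, -306.08062744140625), (41.153541564941406, 37.68987274169922), 6.080290794372559) [np.float64(0.05), np.float64(0.39), np.float64(0.19), np.float64(0.11)]
top 140 [414.5 186.3] [ 608.5 -301. ] ((608.633056640625, -300.3671875), (40.881961822509766, 42.42046356201172), 10.729894638061523)
scene 189 [393.1 244.8] [ 596.9 -315.5] ((595.2090454101562, -315.1764831542969), (65.2306137084961, 52.83394241333008), 10.05738353729248)
or1 [ 562.9 -196.4]
or2 [ 513.2 -308.7]
red1 [ 701.  -337.6]
red2 [ 587.1 -411.5]
purple [ 639.8 -112.8]
```

Everything checks out against the given sizes:
- **Disc:** centre (570.2,134.9).
- **Pocket:** radius about 85, angle −1.155.
- **Gate:** radius 166, angle about −3.107, so the disc needs to turn −1.95 rad.
- **Candle:** (609,−303), yaw about 0.21.

Next I turn the bar.

```bash
python3 - <<'E'
from h import *
P=np.pi;c=[570.2,134.9]
y0=P+.416; y1=y0-1.952
o=lambda y:[P,0,(y+P)%(2*P)-P]
bot.movep(c+[200],o(y0)); print(status.sense()["qpos"],status.sense()["clock"])
bot.movel(c+[88],until_force=15)
clamp(15); s=status.sense(); print(s["grip_width"],s["eef_pos"],s["force"],s["clock"])
for k in range(1,5):
    bot.movel(c+[88],o(y0+(y1-y0)*k/4)); s=status.sense(); print(s["qpos"][5],s["force"],s["torque"],s["clock"])
bot.sleep(.3);ungrasp();bot.movel(c+[210]);
bot.movep([560,-250,230],[P,0,.21])
s=status.sense();print(s["clock"],s["eef_pos"])
t=camera("top")[...,::-1]
cv2.imwrite("pics/top1full.png",t)
a=t[155:255,240:340];b=t[155:255,370:470]
cv2.imwrite("pics/top1.png",np.hstack([cv2.resize(x,(400,400),interpolation=cv2.INTER_CUBIC) for x in(a,b)]))
cv2.imwrite("pics/car1.png",cv2.resize(a,None,fx=6,fy=6,interpolation=cv2.INTER_CUBIC))
E
```

```text
[ 3.99560090e-02  1.01911188e-01  1.73053444e+00  1.19951486e-04
  1.30915019e+00 -1.94765588e+00] 2.3583
20.29696733768435 [569.69399671 135.96707754  87.91244678] [-2.08653284  4.28268851  0.32302428] 4.4167
-1.4604142948333843 [-1.40975156  4.67005718  0.48664834] [ 0.99168938  0.37001169 -0.06015652] 5.0583
-0.9732712771777363 [-2.25780316  4.95625098  1.54909147] [ 0.98339591  0.44050684 -0.04013678] 5.7
-0.4853007700350069 [-2.74490837  3.79437634  0.8838271 ] [ 0.85507627  0.46712236 -0.01943496] 6.3417
0.001838092774861804 [-4.02677221  3.1540683   2.67937779] [ 0.56568379  0.8433179  -0.03683199] 6.9833
10.8917 [ 560.21538532 -248.99992631  229.76279534]
```

View pics/car1.png

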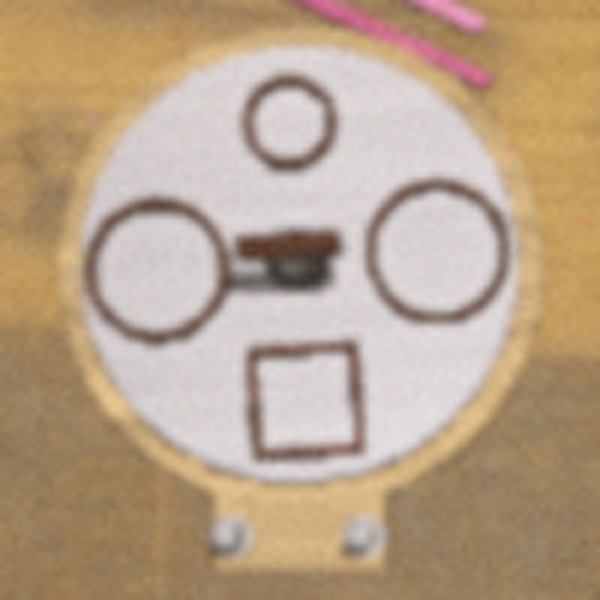

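The square pocket is now at the gate, centred at about (307,400) in the crop. The round pockets are at (158,270) and (439,251) and the small one at (290,122). It looks slightly over- or under-turned, so I'll compute the residual.

```bash
python3 - <<'E'
from h import *
C=lambda u,v,z:w("top",*cr(u,v,6,240,155),z)
sq,sm,a,b=C(307,400,40),C(290,122,40),C(158,270,40),C(439,251,40)
c=(sq+sm+a+b)/4;g=(C(230,537,56)+C(363,534,56))/2
print(c,sq,ang(sq-sm),ang(b-a)-np.pi/2,"gate",ang(g-c), "load",c+85*(g-c)/np.linalg.norm(g-c))
t=cv2.imread("pics/top1full.png");t0=cv2.imread("pics/top0.png")
print(np.abs(t[165:205,400:435].astype(int)-t0[165:205,400:435]).mean())
E
```

```text
[570.08663901 134.45653647] [485.92594203 127.16845131] -3.055376430731333 -3.056929081100401 gate -3.115501286955599 load [485.11556964 132.23902193]
50.81619047619048
```

The residual is about 0.055 rad (5 mm). That's within tolerance, but I'll correct it with a firmer grip to keep margin.

```bash
python3 - <<'E'
from h import *
P=np.pi;c=[570.1,134.7]
bot.movep(c+[200],[P,0,1.656]); bot.movel(c+[89],until_force=15)
clamp(35); s=status.sense(); print(s["grip_width"],s["eef_pos"],s["ee_rot"],s["force"],s["gripper_force"])
bot.movel(c+[89],[P,0,1.59]); bot.sleep(.2); s=status.sense(); print(s["grip_width"],s["ee_rot"],s["torque"])
ungrasp();bot.movel(c+[210]);bot.movep([400,-150,260],[P,0,.21])
s=status.sense();print(s["clock"],s["eef_pos"])
t=camera("top")[...,::-1];cv2.imwrite("pics/top2full.png",t)
a=t[155:255,240:340];b=t[165:225,380:460]
cv2.imwrite("pics/car2.png",cv2.resize(a,None,fx=6,fy=6,interpolation=cv2.INTER_CUBIC))
t0=cv2.imread("pics/top0.png")
print(np.abs(t[165:205,400:435].astype(int)-t0[165:205,400:435]).mean())
E
```

```text
14.173951446217545 [569.53248481 134.67795302  89.27826143] [-3.13995500e+00  9.67167170e-05  1.65607665e+00] [-4.99352876 -0.19378039  5.6089186 ] 37.16346302884631
13.624121133219163 [-3.13977130e+00  2.25882890e-04  1.59010766e+00] [-0.20086414  0.96101259 -0.04790565]
18.425 [ 400.29016483 -149.55166221  259.7406065 ]
3.985
```

View pics/car2.png

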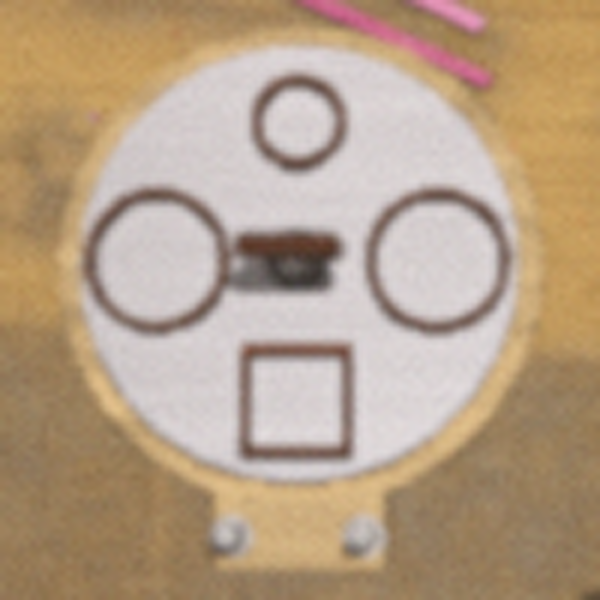

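The pocket is now at (297,401), midway between the posts (centre column 296.5), and the candle hasn't moved. Now I pick it.

```bash
python3 - <<'E'
from h import *
P=np.pi
C=lambda u,v,z:w("top",*cr(u,v,6,240,155),z)
sq,sm=C(297,401,40),C(299,122,40);print(sq,sm,ang(sq-sm))
bot.movep([609,-303,230],[P,0,.21]);bot.movel([609,-303,61],until_force=12)
clamp(20);s=status.sense();print(s["grip_width"],s["eef_pos"],s["clock"])
bot.movel([609,-303,220]);s=status.sense();print(s["grip_width"],s["force"])
bot.movel([sq[0],sq[1],220],[P,0,.02]);bot.movel([sq[0],sq[1],125])
s=status.sense();print(s["grip_width"],s["eef_pos"],s["clock"])
im=camera("scene")[...,::-1];cv2.imwrite("pics/s3full.png",im)
cv2.imwrite("pics/s3.png",cv2.resize(im[150:240,245:345],None,fx=6,fy=6,interpolation=cv2.INTER_CUBIC))
E
```

```text
[485.22066848 133.14744009] [654.54502267 136.2738734 ] -3.1231305835557093
43.851280673685224 [ 609.02405742 -303.16244424   61.05301106] 21.5917
43.72558633501339 [-0.65841113  0.07766683 -2.05751352]
43.735370212470364 [486.00807049 133.14584797 125.92113295] 26.7583
```

View pics/s3.png

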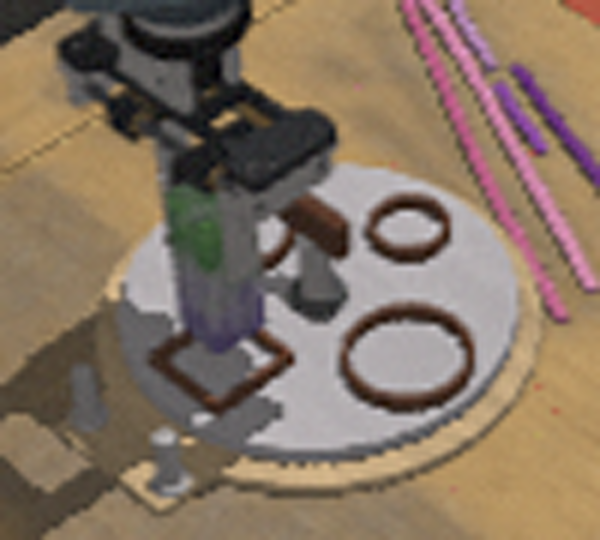

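The candle is held upright above the pocket. Its bottom corners are at about (218,350) front and (185,328) left, and the rim's outer corners are at (150,360), (217,410) and (293,357). I'll check the offset from these.

```bash
python3 - <<'E'
from h import *
C=lambda u,v,z:w("scene",*cr(u,v,6,245,150),z)
R=[C(150,360,40),C(217,410,40),C(293,357,40)];print("rim",R,"centre",(R[0]+R[2])/2, R[1]+34)
print("candle front",C(218,350,65),"left",C(185,328,65),"right",C(263,322,65))
E
```

```text
rim [array([448.21037489, 159.20327285]), array([450.39038394,  95.7227656 ]), array([515.03033341,  95.9946125 ])] centre [481.62035415 127.59894267] [484.39038394 129.7227656 ]
candle front [470.83507991 115.48588688] left [468.5936321  145.07566629] right [507.25865345 113.83215032]
```

The candle and rim line up sideways within about 1 mm (columns 223 and 221), and the grip centres the candle in the other direction. I'll lower it with a force guard.

```bash
python3 - <<'E'
from h import *
p=[485.2,133.1]
print(bot.movel(p+[95],max_speed=60,until_force=6),status.sense()["eef_pos"],status.sense()["force"])
print(bot.movel(p+[87.5],max_speed=30,until_force=6));s=status.sense();print(s["eef_pos"],s["force"],s["grip_width"],s["clock"])
E
```

```text
False [485.19861116 133.10140747  94.84921803] [-0.05350449  0.90860156 -2.26587849]
True
[486.10326327 133.01902055  88.73019138] [0.34681738 0.54405959 3.81135629] 43.654001803728306 27.75
```

Contact came at TCP z 88.7, so the bottom is at about 28 mm, on the floor. I release and check.

```bash
python3 - <<'E'
from h import *
ungrasp();bot.movel([485.5,133.1,230],max_speed=120)
bot.movep([420,-150,260],[np.pi,0,.21]);bot.sleep(.5);print(status.sense()["clock"])
t=camera("top")[...,::-1];s=camera("scene")[...,::-1]
a=cv2.resize(t[155:255,240:340],(400,400),interpolation=cv2.INTER_CUBIC);b=cv2.resize(s[155:245,250:340],(400,400),interpolation=cv2.INTER_CUBIC)
cv2.imwrite("pics/end.png",np.hstack([a,b]))
E
```

```text
31.625
```

View pics/end.png

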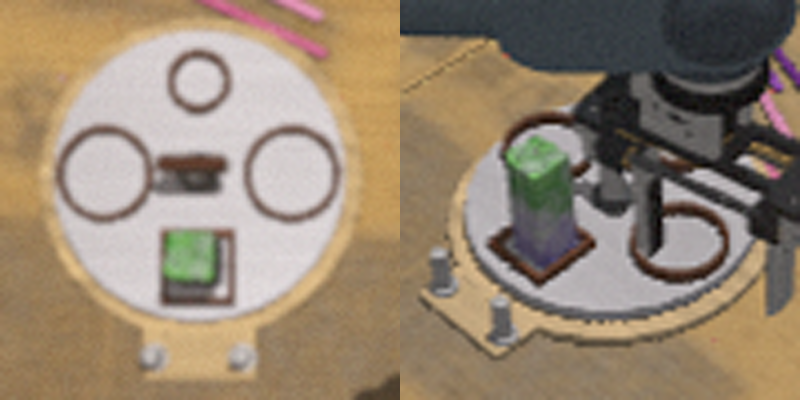

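The candle stands upright inside the rim, with its top at about (190,256) in the left crop. The pocket is at (198,267), midway between the posts (152 and 243), and the arm is clear. A quick numeric check before I hand in.

```bash
python3 - <<'E'
from h import *
C=lambda u,v,z:w("top",*cr(u,v,4,240,155),z)
d=C(190,256,142)-C(198,267,40);print(d,C(198,267,40),status.sense()["force"])
if np.hypot(*d)<8: print(order.job_done())
E
```

```text
[ 2.18142307 -1.19621433] [485.37320151 133.00141833] [-0.5213816   0.23748846 -0.7192073 ]
the job is handed in; nothing more can be done
None
```

I handed the job in at about 32 s. The square pocket is at the loading gate, and the square candle stands upright in it, about 2.5 mm off centre by my last camera measurement. The arm was clear, and I never reached for the round candle, glass or mould. No verdict came back.

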